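# Lock the radio console

## Task

Lock the sloping lid of the radio charging console: turn the steel latch bar up over its cam until it drops into the low notch, so that it lies across the lock, then swing the raised shackle round to straddle the bar and press it down into the lock until the hidden pawl clicks and it stays down by itself. If the shackle's free leg stands in the bar's way, swing it aside first. Leave the radio, bottle, cup and pump bottle around the console standing where they are.

Things in the scene. Friction and masses are not known exactly. Their poses are not given: they have to be found in the camera images.
- console: Fixed grey steel radio charging console, 290 mm wide, 350 mm deep. Origin on the desk; x away from the robot at zero yaw, y left, z up. Its lid slopes up away from the robot at 0.6 rad (34 deg), 130 mm high over the origin, 48 mm in front (x = -124 mm), 178 mm at x = 70 mm. A shelf overhangs the lid, so latch and lock are worked with the tool tilted square to the lid.
- shelf_edge (a point): Middle of the lower front edge of the 300 mm wide shelf over the lid's upper part: 295 mm above the desk, 12 mm in front of the console's origin. In the lid axes from latch_pivot, the edge runs along y at x = 83, z = 143 mm. The shelf's top is at 307 mm (335 mm with what lies on it); radios stand under it.
- latch_pivot (a point): Point on the lid surface on the latch axis, 70 mm right (-y) of the lid's middle line. Its axes are the LID AXES: x up the slope, y left, z square out of the lid. In them, from here: hub 16 mm radius, 60 mm high, cam ring 33 mm radius, 22 mm high; lock block (dark steel) 84 x 36 mm, 25 mm high, centred at (0, 115) mm; the shackle's long leg, its swing axis, at (25, 115) mm.
- lock_hole (a point): Centre of the mouth of the 14 mm square hole in the lock block's top for the shackle's short leg: at (-25, 115, 25) mm in lid axes from latch_pivot.
- latch_bar (a point): Middle of the square steel latch bar, 14 x 14 mm in section, 140 mm long from the latch axis to its free end. The point is 70 mm from the axis, at half thickness, 39 mm + latch_lift above the lid; 25 mm are free below the bar. Site x points from here to the latch axis.
- latch_turn (a joint): Turn of the bar about the latch axis, rad. At t it points along (-cos t, sin t) in lid axes: 0 straight down the slope, about 1.57 to the left across the lid, over the middle of the lock block. End stop 1.62. Starts at 0 to 0.45. Stays where left; pushed sideways at 70 mm it needs about 3 N, and 6 N over the cam.
- latch_lift (a joint): Rise of the bar along lid z, m. About 0 at the start; the cam raises it from turn 0.6 to 1.05 up to 0.006, it rides level to 1.40, then drops by a spring to -0.005 into the notch by turn 1.55 and is held there against turning back.
- shackle_swing (a joint): Swing of the shackle about its long leg, rad. At f the short leg is 50 mm from the long leg along (-cos f, sin f) in lid axes. 0 (end stop): over its hole; grows as the free leg goes left and up the slope; end stop 1.35. Starts at 0.12 to 1.15; below about 0.7 the short leg stands in the bar's way near its end. Stays where left; 1 to 2 N at the short leg moves it.
- shackle_press (a joint): How far the shackle is pressed into the lock (against lid z), m. 0: raised by a spring; 0.0195: end stop. Needs up to about 15 N on the way; the pawl clicks near 0.018, then holds it at about 0.0175; let go earlier it springs up. Away from its hole the short leg meets the block, or misses it. Once clicked it cannot be opened without a key.
- shackle_crown (a point): Top of the middle of the shackle's crown. The shackle is a steel U of 10 mm round bar, legs 50 mm apart. Raised: this point is 78 mm above the lid, the short leg ends 29 mm above it (4 mm over the lock block); both sink as it is pressed. Site x runs along the crown from short to long leg, point z is lid z.
- shackle_short_leg (a point): Lower end of the shackle's short (free) leg.
- radio: Bystander: black two-way radio standing on the desk, 38 x 58 x 125 mm with an antenna to 180 mm; origin under its middle.
- bottle: Bystander: clear drink bottle with a red cap, 62 mm diameter, 175 mm tall; origin under its middle.
- cup: Bystander: white paper cup, 80 mm across the rim, 95 mm tall; origin under its middle.
- sanitiser: Bystander: white pump bottle, 60 mm diameter, 162 mm tall; origin under its middle.

How it is judged:
By the outcome, as a careful person would: the job done as asked, in the order asked, and still so for the second after the job is handed in, with the robot touching nothing.
It also fails if it takes over 61 s, if anything falls off the work surface, if the arm or the gripper's body presses on something with over 40 N, if the wrist force passes 120 N, or if a joint passes its speed limit or range.

## Robot

A 6-joint arm with a two-finger parallel gripper is mounted at the origin on the work surface. World frame = base frame: x ahead of the robot, y to its left, z up, the work surface at z = 0. Lengths are in m, angles in rad, forces in N, time in s.
With the tool pointing down it reaches from about 0.325 to 0.9 m from the base axis. Payload 6.1 kg.
Tool frame: the origin (TCP) lies where the fingers leave the gripper's body, on its centre line; the fingertips stand 73 mm ahead of it and the grasp point (between the pads) lies 54 mm ahead of it; z points along the fingers, x is the direction in which the jaws open and shut, and the axes are right-handed (so a half turn about z gives the same grasp; the last joint's range is limited). The gripper opens to 85 mm and grips with 20 to 120 N. Pads are 22 mm wide; open, the fingers measure 114 mm over their backs; the gripper's body (76 mm by 85 mm) begins 54 mm behind the grasp point. The pads swing forward as they close: fully open they stand 13 mm farther back than shut.
Start: joints at [1.22, 0.22, 1.526, -0, 1.395, -0.126], TCP at [0.139, 0.609, 0.304] pointing down, gripper open.
Joint ranges: [-2.98, 2.98], [-0.91, 2.08], [0.09, 2.57], [-1.24, 4.39], [0.2, 2.65], [-2.68, 2.68]. Speed limits (rad/s): [2.57, 2.57, 3.01, 3.14, 3.14, 3.14].

## Interface

Orientations are given as a rotation vector (axis times angle).
In Python, from plant import r gives the robot as it stands.
- The arm moves only by the tool arm_command, never from a script. Its argument "increments" is a list that holds one entry, the list of rows, each a list of 7 numbers: the shift along the tool's x, y, z in cm, then the turn, a rotation vector about the tool's x, y, z in rad, then the opening, from 0 (shut) to 1 (fully open). In form: [[[tx, ty, tz, ax, ay, az, gripper], ...]]. A call has 1 to 10 rows; each row is the pose to reach, as a shift and turn from the pose commanded when the call began, along the tool's axes at that moment; what a row does not reach only later rows make up. A row lasts 1/12 s, in which the tool goes at most 41.7 mm and 7.16 degrees, less where a joint would pass 70% of its speed; a pose out of reach is approached as far as the arm can. A call with a gripper value outside its range is refused whole. The fingers move at their own pace and stop on an object; "squeeze" is the grip in N (left out, the last holds). Time passes only in rows, so rows that repeat a pose let the fingers close. It gives the time, the measured TCP pose, the force and the opening at its end, in the units of the state.
- r.sense(): the state, without advancing time (a new reading comes with each control period).
- r.snapshot(name): name is "side" or "top" or "wrist"; returns a dict with "img" (420x560x3 uint8, red, green, blue), "K" (3x3 intrinsics, pixels), "xyz" and "attitude" of the camera in the world; the wrist camera has in their place "tool_from_camera" (4x4, takes a point from camera to tool coordinates, whose origin is the TCP and whose axes are the tool frame's). Camera axes: x right, y down, z forward; pixel columns grow to the right and rows downward; lengths in m; the calibration is good to about 2 mm. A picture is of the moment at which its call begins: read the wrist's pose just before it. There is no depth.
- r.sign_off(): hands the job in, once; it reports no verdict.
The state is a dict: "clock": time; "qpos": joint angles; "qvel": joint speeds; "tau": joint torques, N m; "ee_pos": TCP position; "orientation": TCP orientation; "ft_force": force on the tool from outside, world axes, zero at the start; "moment": the same for the moment, N m; "gripper_width": opening from 0.0 (shut) to 1.0 (fully open).
Only numpy, scipy, OpenCV 4.12 (cv2) and the standard library are available. Lean on these libraries where they do the work, as an engineer would, in place of code of your own. Each camera call takes 0.05 s, during which the arm holds its last target. There are 200 camera calls.

## Working session

There is one attempt and no reset: what is moved stays moved. The work goes in short steps, Python scripts to look and compute and a tool call to move; the robot and the scene stay as the last step left them, time stands still between calls to the robot, and variables do not carry over. Pictures are saved under pics/ and viewed, about 8 in all and at most 12, crops included, and the job is handed in when it is done.

Besides the shell and the picture viewer there is one more tool, called after "Call:" in YAML: its name, and indented under it one key for each argument. arm_command: Moves the arm, as the interface text tells. Its arguments: {"type":"object","properties":{"increments":{"type":"array"},"squeeze":{"type":"number"}},"required":["increments"]}

```bash
ls; mkdir -p pics
python3 - <<'E'
from plant import r
import cv2,numpy as np
s=r.sense();print({k:np.round(v,3) for k,v in s.items()})
for n in("side","top","wrist"):
    d=r.snapshot(n);cv2.imwrite(f"pics/{n}0.png",d["img"][:,:,::-1])
    print(n,{k:np.round(v,4).tolist() for k,v in d.items() if k!="img"})
E
```

```text
pics
{'clock': np.float64(0.0), 'qpos': array([ 1.22 ,  0.221,  1.528, -0.   ,  1.395, -0.126]), 'qvel': array([-0.001,  0.001, -0.   ,  0.001, -0.001,  0.   ]), 'tau': array([ 2.000e-03, -4.969e+01, -3.894e+01, -0.000e+00,  1.100e-02,
       -0.000e+00]), 'ee_pos': array([0.139, 0.609, 0.303]), 'orientation': array([ 2.456,  1.958, -0.003]), 'ft_force': array([-0.145, -0.006,  0.651]), 'moment': array([ 0.01 , -0.029, -0.03 ]), 'gripper_width': np.float64(0.999)}
side {'K': [[445.8464, 0.0, 280.3355], [0.0, 445.8464, 209.0137], [0.0, 0.0, 1.0]], 'xyz': [0.3133, 0.7553, 0.9935], 'attitude': [-0.3502, 2.808, -1.1284]}
top {'K': [[437.7847, 0.0, 273.8259], [0.0, 437.7847, 210.7568], [0.0, 0.0, 1.0]], 'xyz': [0.4426, 0.0085, 1.1394], 'attitude': [-2.1939, 2.1608, -0.1022]}
wrist {'K': [[331.3255, 0.0, 280.809], [0.0, 331.3255, 213.3878], [0.0, 0.0, 1.0]], 'tool_from_camera': [[1.0, -0.0007, 0.0002, 0.0014], [0.0006, 0.9634, 0.268, -0.0669], [-0.0003, -0.268, 0.9634, -0.0699], [0.0, 0.0, 0.0, 1.0]]}
```

View pics/side0.png

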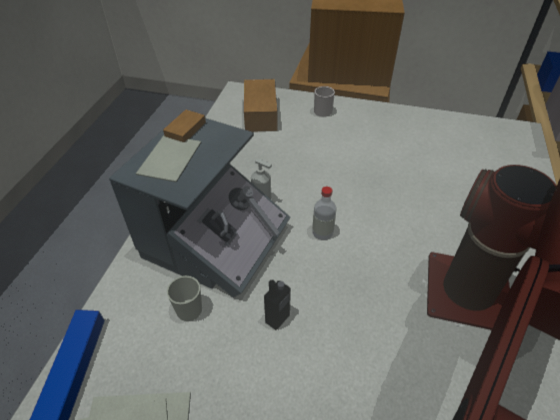

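View pics/top0.png

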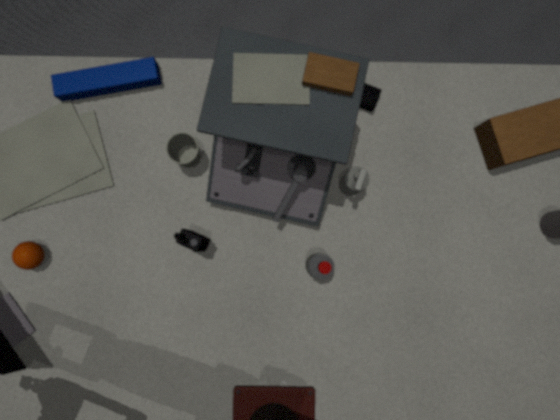

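The side view shows the lid, with the lock near (222,228) and the hub near (240,195). The top view shows the shelf's front edge from (200,132) to (348,160), the hub at (301,168) and the bar's end at (281,217). I'll enlarge both for exact pixels.

Run:
```python
import cv2,numpy as np
def crop(n,x,y,w,h,k):
    c=cv2.resize(cv2.imread(f"pics/{n}0.png")[y:y+h,x:x+w],None,fx=k,fy=k,interpolation=cv2.INTER_CUBIC)
    c=np.clip(255*(c/255.)**0.6,0,255).astype(np.uint8)
    for i in range(0,w,20):cv2.putText(c,str(x+i),(i*k,8),0,.3,(0,255,255));cv2.line(c,(i*k,10),(i*k,14),(0,255,255))
    for i in range(0,h,20):cv2.putText(c,str(y+i),(0,i*k+4),0,.3,(0,255,255))
    return c
a=crop("top",195,120,160,115,5);cv2.imwrite("pics/c1.png",a)
a=crop("side",160,150,140,148,4);cv2.imwrite("pics/c2.png",a)
```

```text
(no output)
```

View pics/c1.png

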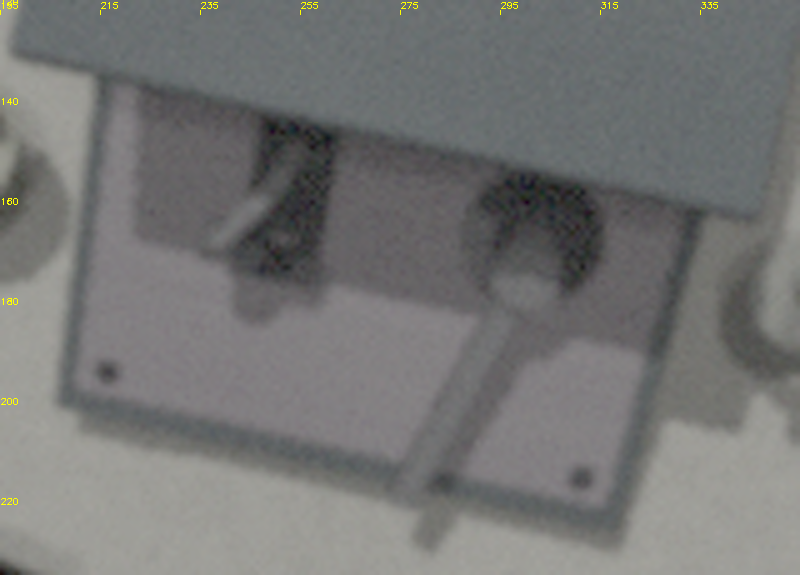

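View pics/c2.png

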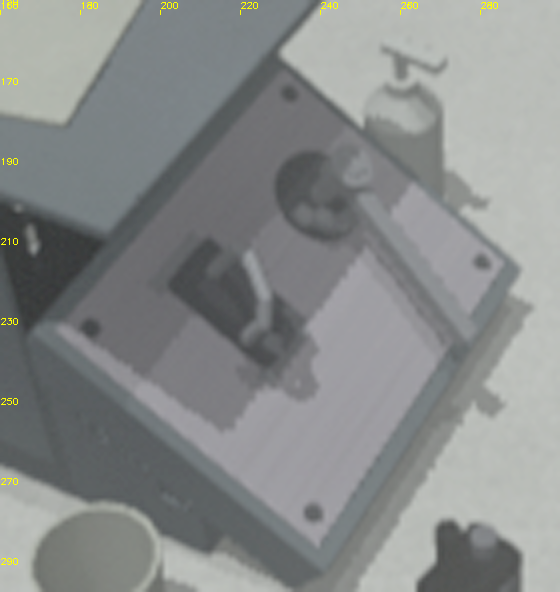

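```bash
cat > h.py <<'E'
import numpy as np
from scipy.spatial.transform import Rotation as R
from scipy.optimize import least_squares
CAM={"side":([[445.8464,0,280.3355],[0,445.8464,209.0137],[0,0,1]],[.3133,.7553,.9935],[-.3502,2.808,-1.1284]),
"top":([[437.7847,0,273.8259],[0,437.7847,210.7568],[0,0,1]],[.4426,.0085,1.1394],[-2.1939,2.1608,-.1022])}
def proj(c,P):
    K,x,a=CAM[c];p=R.from_rotvec(a).inv().apply(np.array(P)-x)@np.array(K).T
    return p[:2]/p[2]
def lidR(yaw): return R.from_euler('z',yaw).as_matrix()@R.from_euler('y',-.6).as_matrix()
def con(q,P): return np.array([q[0],q[1],0])+R.from_euler('z',q[2]).apply(P)
def lid(q,p): return con(q,[0,-.07,.13])+lidR(q[2])@np.array(p)
E
cat > fit.py <<'E'
from h import *
obs=[("top","c",(-.012,.15,.307),(197,131)),("top","c",(-.012,-.15,.307),(346,163.4)),
("top","c",(-.124,.145,.048),(207,201)),("top","c",(-.124,-.145,.048),(319,229)),
("side","c",(-.124,-.145,.048),(289.25,216.3)),("side","c",(-.124,.145,.048),(241.2,291)),
("top","l",(0,0,.06),(300,175)),("side","l",(0,0,.06),(247.5,190.8)),("side","c",(-.012,-.15,.307),(240,147))]
F={"c":con,"l":lid}
f=lambda q:np.concatenate([proj(c,F[k](q[:3],P))-uv for c,k,P,uv in obs])
s=least_squares(f,[.7,0,0],loss="soft_l1");q=s.x;print(q);print(np.round(f(q).reshape(-1,2),1))
g=lambda t:np.concatenate([proj(c,lid(q,[-.14*np.cos(t[0]),.14*np.sin(t[0]),.046]))-uv for c,uv in(("top",(277,217.6)),("side",(275.75,232.5)))])
t=least_squares(g,[.2]);print("t",t.x,t.fun)
for fi in np.arange(0,1.4,.2):
    p=lambda z:lid(q,[.025-.05*np.cos(fi),.115+.05*np.sin(fi),z])
    print(round(fi,1),proj("top",p(.078)).round(1),proj("side",p(.078)).round(1),proj("side",p(.029)).round(1))
p=lid(q,[.025,.115,.078]);print(proj("top",p),proj("side",p))
for P in [(.042,.097,.025),(-.042,.097,.025),(-.042,.133,.025),(.042,.133,.025)]:
    print("block",[((proj("top",lid(q,P))-(195,120))*5).round(),((proj("side",lid(q,P))-(160,150))*4).round()])
E
python3 fit.py
```

```text
[ 0.65529667  0.0107258  -0.19920326]
[[ -1.6  -1.4]
 [  0.9  -1.2]
 [ -1.9   0.1]
 [ -0.7  -3.3]
 [  1.2  -1.3]
 [  0.5   0.6]
 [ -0.2   0.6]
 [  0.8  -1.8]
 [ 13.  -16. ]]
t [0.25153751] [-2.74266269  3.02634597  2.35392664  0.158394  ]
0.0 [246.1 178. ] [236.9 221.6] [228.6 228.8]
0.2 [241.8 176.6] [234.6 224.1] [226.3 231.2]
0.4 [237.8 174.5] [231.7 225.9] [223.5 233. ]
0.6 [234.2 171.8] [228.4 227.1] [220.2 234.2]
0.8 [231.2 168.4] [224.7 227.5] [216.7 234.7]
1.0 [228.9 164.6] [220.9 227.2] [212.9 234.4]
1.2 [227.4 160.5] [217.1 226.1] [209.2 233.3]
[249.54562676 157.36880581] [221.34393443 208.4386449 ]
block [array([337., 117.]), array([206., 231.])]
block [array([307., 284.]), array([306., 315.])]
block [array([232., 268.]), array([278., 354.])]
block [array([259., 100.]), array([175., 268.])]
```

```bash
sed -i 's/(240,147))\]/(253,131))]/' fit.py; python3 fit.py | head -12
cat >> h.py <<'E'
def goal(q,p,spin=0):
    L=lidR(q[2]);M=np.column_stack([L[:,1],L[:,0],-L[:,2]])@R.from_euler('z',spin).as_matrix()
    return lid(q,np.array(p)/1000),M
def inc(s,q,p,spin=0):
    """cm/rad increment taking TCP to lid-frame p (mm)"""
    P,M=goal(q,p,spin);A=R.from_rotvec(s["orientation"]).as_matrix()
    return np.r_[A.T@(P-s["ee_pos"])*100,R.from_matrix(A.T@M).as_rotvec()].round(3).tolist()
def where(s,q):
    L=lidR(q[2]);return (L.T@(np.array(s["ee_pos"])-lid(q,[0,0,0]))*1000).round(1)
E
python3 - <<'E'
from h import *; from plant import r
q=[.655,.011,-.199];s=r.sense()
print(inc(s,q,[-20,60,200]),goal(q,[-20,60,200])[0]); print(R.from_rotvec(s["orientation"]).as_matrix().round(2))
E
```

```text
[ 0.65486805  0.01001271 -0.20275309]
[[-1.2 -1.4]
 [ 1.2 -0.8]
 [-1.8  0.1]
 [-0.6 -2.9]
 [ 1.5 -1.3]
 [ 0.5  0.5]
 [ 0.   0.9]
 [ 1.1 -1.9]
 [ 0.4 -0.1]]
t [0.25504503] [-2.84274425  3.13022847  2.42523756  0.22453241]
0.0 [246.4 178.1] [237.1 221.5] [228.8 228.6]
[-48.123, 50.697, 1.99, -0.6, 0.009, -0.025] [0.52614234 0.02678529 0.28377427]
[[ 0.22  0.97 -0.  ]
 [ 0.97 -0.22 -0.  ]
 [-0.   -0.   -1.  ]]
```

Call:
arm_command:
  increments:
    - [[-10,10,-8,0,0,0,0],[-20,20,-8,-0.1,0,0,0],[-30,30,-8,-0.3,0,0,0],[-40,40,-6,-0.5,0,0,0],[-40,40,-6,-0.5,0,0,0],[-48.1,50.7,-4,-0.6,0.01,-0.025,0],[-48.1,50.7,-4,-0.6,0.01,-0.025,0],[-48.1,50.7,-4,-0.6,0.01,-0.025,0],[-48.1,50.7,-4,-0.6,0.01,-0.025,0],[-48.1,50.7,-4,-0.6,0.01,-0.025,0]]

```text
clock: 0.98
ee_pos: [0.3636, 0.2652, 0.344]
orientation: [2.034, 1.668, 0.519]
ft_force: [0.9, -0.2, 0.9]
gripper_width: -0.003
```

Run:
```python
from h import *; from plant import r
q=[.655,.010,-.202];s=r.sense();print(s["clock"],where(s,q),inc(s,q,[-20,60,200]),s["qpos"].round(2))
```

```text
0.9833 [-157.   261.5  366.7] [-20.275, 13.628, 16.584, 0.001, -0.005, 0.003] [ 0.71 -0.45  2.15 -0.52  1.1  -0.5 ]
```

Call:
arm_command:
  increments:
    - [[-20.3,13.6,12,0,-0.005,0.003,0],[-20.3,13.6,12,0,-0.005,0.003,0],[-20.3,13.6,12,0,-0.005,0.003,0],[-20.3,13.6,12,0,-0.005,0.003,0],[-20.3,13.6,12,0,-0.005,0.003,0],[-20.3,13.6,16,0,-0.005,0.003,0],[-20.3,13.6,16,0,-0.005,0.003,0],[-20.3,13.6,16,0,-0.005,0.003,0],[-20.3,13.6,16,0,-0.005,0.003,0],[-20.3,13.6,16,0,-0.005,0.003,0]]

```text
clock: 1.82
ee_pos: [0.5218, 0.0275, 0.288]
orientation: [2.041, 1.66, 0.512]
ft_force: [-0.8, 1.5, 0.9]
gripper_width: 0.002
```

Run:
```python
from h import *; from plant import r
import cv2
q=[.655,.010,-.202];s=r.sense();print(s["clock"],where(s,q),inc(s,q,[-20,60,200]),s["qpos"].round(2),s["qvel"].round(2),s["ft_force"])
d=r.snapshot("wrist");np.savez("w1.npz",img=d["img"],K=d["K"],T=d["tool_from_camera"],p=s["ee_pos"],o=s["orientation"])
im=np.clip(255*(d["img"][:,:,::-1]/255.)**.6,0,255).astype(np.uint8)
cv2.imwrite("pics/w1.png",cv2.resize(im,None,fx=1.42,fy=1.42,interpolation=cv2.INTER_CUBIC))
```

```text
1.8167 [-21.4  60.5 206.1] [-0.044, 0.143, 0.606, -0.002, 0.002, -0.002] [-0.06 -0.35  2.19 -0.13  0.72 -1.35] [ 0.04 -0.03 -0.   -0.    0.    0.  ] [-0.82653501  1.52305662  0.90020124]
```

View pics/w1.png

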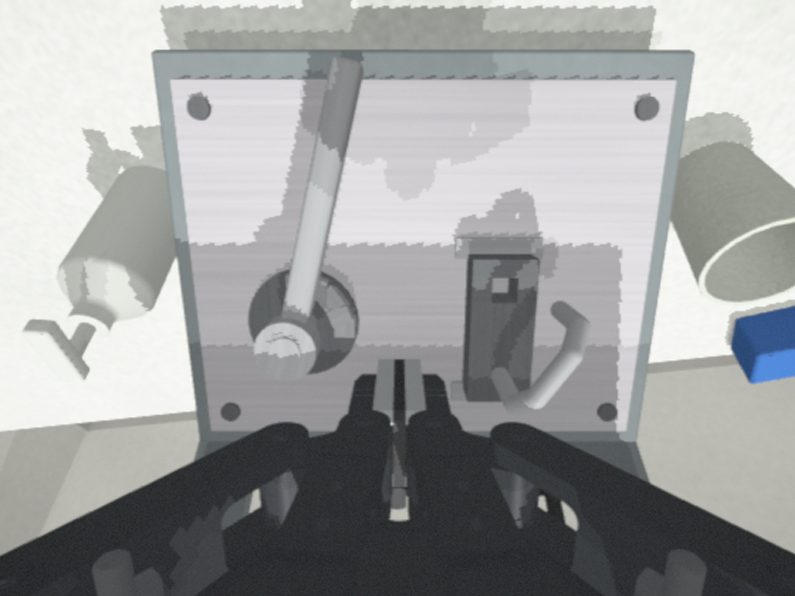

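The wrist view is square to the lid, with up-slope toward the image bottom. In enlarged pixels, the hole is at (503,290), the hub top at (285,350), and the bar's end at (350,60). The crown runs from (528,403) to (580,335), and the short leg's lower end is at (560,309).

```bash
cat >> h.py <<'E'
def ray(w,uv,q,z):
    """pixel in wrist shot -> lid coords (mm) on plane lid z (mm)"""
    A=R.from_rotvec(w["o"]).as_matrix();T=w["T"]
    d=A@(T[:3,:3]@np.linalg.solve(w["K"],[uv[0],uv[1],1.]));c=w["p"]+A@T[:3,3]
    L=lidR(q[2]);c=L.T@(c-lid(q,[0,0,0]))*1000;d=L.T@d
    return (c+d*(z-c[2])/d[2]).round(1)
E
cat > w.py <<'E'
from h import *
w=dict(np.load("w1.npz"));q=[.655,.010,-.202];k=1.42
for n,uv,z in[("hole",(503,290),25),("hub 0,0",(285,350),60),("blk -42,97",(468,257),25),("blk -42,133",(538,257),25),("barend",(348,62),46),
 ("barmid",(313,217),46),("scrR",(198,106),0),("scrL",(648,106),0),("scrR2",(230,411),0),("scrL2",(607,411),0),("crown short",(580,335),76),("crown long",(525,405),76),("leg end",(560,308),29)]:
    print(n,ray(w,(uv[0]/k,uv[1]/k),q,z))
E
python3 w.py
```

```text
hole [-26.3 118.6  25. ]
hub 0,0 [-5.   5.8 60. ]
blk -42,97 [-44.7  98.8  25. ]
blk -42,133 [-44.6 136.4  25. ]
barend [-135.9   39.3   46. ]
barmid [-68.   20.3  46. ]
scrR [-123.9  -47.8    0. ]
scrL [-123.1  197.4    0. ]
scrR2 [ 60.4 -48.5   0. ]
scrL2 [ 60.8 196.2   0. ]
crown short [-18.1 142.8  76. ]
crown long [ 16.5 120.5  76. ]
leg end [-17.1 149.3  29. ]
```

```bash
echo 'Q=[.6539,.0141,-.202]' >> h.py; sed -i 's/q=\[.655,.010,-.202\]/q=Q/' w.py; python3 w.py
python3 - <<'E'
from h import *; from plant import r
s=r.sense();print(where(s,Q),[inc(s,Q,p) for p in([-38,114,150],[-38,114,120])])
E
```

```text
hole [-25.  114.6  25. ]
hub 0,0 [-3.9  2.3 60. ]
blk -42,97 [-43.3  94.8  25. ]
blk -42,133 [-43.2 132.3  25. ]
barend [-134.1   35.6   46. ]
barmid [-66.5  16.7  46. ]
scrR [-122.2  -51.1    0. ]
scrL [-121.4  193.     0. ]
scrR2 [ 61.3 -51.8   0. ]
scrL2 [ 61.8 191.9   0. ]
crown short [-16.9 138.6  76. ]
crown long [ 17.5 116.4  76. ]
leg end [-15.9 145.2  29. ]
[-19.4  57.5 205.7] [[5.656, -1.86, 5.567, -0.0, 0.001, -0.001], [5.659, -1.86, 8.567, -0.0, 0.001, -0.001]]
```

Call:
arm_command:
  increments:
    - [[5.66,-1.86,3,0,0,0,0],[5.66,-1.86,5.6,0,0,0,0],[5.66,-1.86,5.6,0,0,0,0],[5.66,-1.86,7,0,0,0,0],[5.66,-1.86,8.57,0,0,0,0],[5.66,-1.86,8.57,0,0,0,0],[5.66,-1.86,8.57,0,0,0,0]]

```text
clock: 2.45
ee_pos: [0.5655, 0.0777, 0.2081]
orientation: [2.037, 1.663, 0.514]
ft_force: [-0.4, -0.2, 0.7]
gripper_width: -0.002
```

Call:
arm_command:
  increments:
    - [[1.0,0.9,0,0,0,0,0],[1.4,1.0,0,0,0,0,0],[1.82,1.07,0,0,0,0,0],[2.2,1.2,0,0,0,0,0],[2.6,1.42,0,0,0,0,0],[3.0,1.65,0,0,0,0,0],[3.36,1.93,0,0,0,0,0],[3.8,2.35,0,0,0,0,0],[4.22,2.82,0,0,0,0,0],[4.22,2.82,0,0,0,0,0]]

```text
clock: 3.28
ee_pos: [0.5984, 0.1139, 0.2241]
orientation: [2.038, 1.661, 0.516]
ft_force: [-0.2, 1.1, 0.3]
gripper_width: 0.003
```

Run:
```python
from h import *; from plant import r
import cv2
s=r.sense();print(s["clock"],where(s,Q),s["ft_force"].round(1),s["qvel"].round(2))
d=r.snapshot("wrist");np.savez("w2.npz",img=d["img"],K=d["K"],T=d["tool_from_camera"],p=s["ee_pos"],o=s["orientation"])
im=np.clip(255*(d["img"][:,:,::-1]/255.)**.6,0,255).astype(np.uint8)
cv2.imwrite("pics/w2.png",im)
```

```text
3.2833 [ -8.2 156.6 119.7] [-0.2  1.1  0.3] [-0.   -0.01  0.02  0.   -0.01 -0.01]
```

View pics/w2.png

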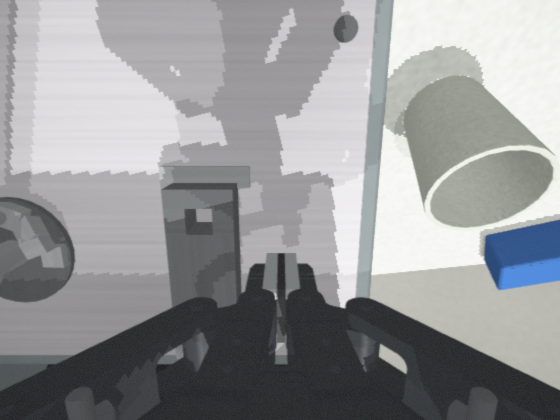

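Run:
```python
from h import *; from plant import r
s=r.sense();p0=where(s,Q);print(p0,[inc(s,Q,p) for p in([-30,120,180],[-78,-15,180],[-78,-15,98])])
for t in np.linspace(.255,1.61,20):
    c,n=np.cos(t),np.sin(t);o=7+14.5*c+11*n
    x,y=-72*c-n*o,72*n-c*o;print(round(t,2),"tool",round((y+15)/10,2),round((x+78)/10,2))
```

```text
[ -8.7 156.3 119.6] [[-3.638, -2.121, -6.045, 0.001, 0.0, -0.001], [-17.143, -6.908, -6.045, 0.001, 0.0, -0.001], [-17.14, -6.916, 2.155, 0.001, 0.0, -0.001]]
0.26 tool 1.01 0.23
0.33 tool 1.51 0.2
0.4 tool 2.02 0.21
0.47 tool 2.53 0.25
0.54 tool 3.05 0.33
0.61 tool 3.57 0.46
0.68 tool 4.09 0.63
0.75 tool 4.6 0.83
0.83 tool 5.1 1.09
0.9 tool 5.59 1.38
0.97 tool 6.06 1.72
1.04 tool 6.5 2.1
1.11 tool 6.92 2.52
1.18 tool 7.3 2.97
1.25 tool 7.65 3.47
1.32 tool 7.97 3.99
1.4 tool 8.24 4.54
1.47 tool 8.46 5.12
1.54 tool 8.64 5.72
1.61 tool 8.76 6.34
```

Call:
arm_command:
  increments:
    - [[-1.5,-1.5,0,0,0,0,0],[-3.6,-2.1,-3,0,0,0,0],[-3.6,-2.1,-6,0,0,0,0],[-3.6,-2.1,-6,0,0,0,0],[-7.5,-3.5,-6,0,0,0,0],[-11,-5,-6,0,0,0,0],[-14.5,-6,-6,0,0,0,0],[-17.1,-6.9,-6,0,0,0,0],[-17.1,-6.9,-6,0,0,0,0],[-17.1,-6.9,-6,0,0,0,0]]

```text
clock: 4.17
ee_pos: [0.4735, -0.0375, 0.2339]
orientation: [2.041, 1.656, 0.513]
ft_force: [0.7, -0.0, -0.5]
gripper_width: -0.006
```

Run:
```python
from h import *; from plant import r
import cv2
s=r.sense();print(s["clock"],where(s,Q),inc(s,Q,[-78,-15,98]))
d=r.snapshot("wrist");np.savez("w3.npz",img=d["img"],K=d["K"],T=d["tool_from_camera"],p=s["ee_pos"],o=s["orientation"])
im=np.clip(255*(d["img"][:,:,::-1]/255.)**.6,0,255).astype(np.uint8)
cv2.imwrite("pics/w3.png",im)
```

```text
4.1667 [-78.6 -16.8 179.7] [0.205, 0.054, 8.172, 0.001, 0.003, -0.005]
```

View pics/w3.png

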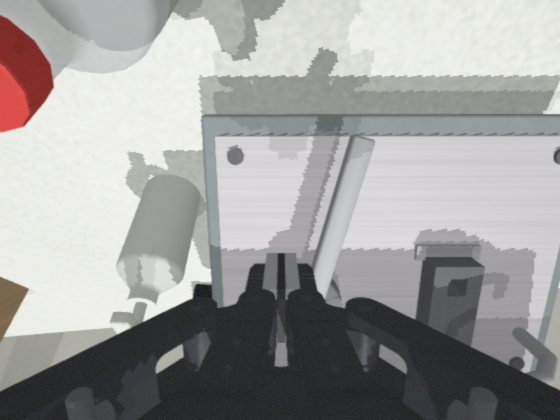

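The shackle's free leg now stands well left of the block, around (530,345). The bar lies clear to the right of the fingers, and the bottle is far enough off. I'll descend beside the bar and sweep it.

Call:
arm_command:
  increments:
    - [[0.2,0.05,3,0,0,0,0],[0.2,0.05,6,0,0,0,0],[0.2,0.05,8.17,0,0,0,0],[0.2,0.05,8.17,0,0,0,0],[0.2,0.05,8.17,0,0,0,0]]

```text
clock: 4.63
ee_pos: [0.5196, -0.0421, 0.1652]
orientation: [2.04, 1.665, 0.512]
ft_force: [0.6, -0.3, 0.2]
gripper_width: 0.004
```

Call:
arm_command:
  increments:
    - [[1.0,0.23,0,0,0,0,0],[1.5,0.2,0,0,0,0,0],[2.0,0.21,0,0,0,0,0],[2.5,0.25,0,0,0,0,0],[3.05,0.33,0,0,0,0,0],[3.57,0.46,0,0,0,0,0],[4.09,0.63,0,0,0,0,0],[4.6,0.83,0,0,0,0,0],[5.1,1.09,0,0,0,0,0],[5.1,1.09,0,0,0,0,0]]

```text
clock: 5.47
ee_pos: [0.5397, 0.0056, 0.1753]
orientation: [2.035, 1.66, 0.516]
ft_force: [-0.2, -1.9, 0.3]
gripper_width: 0.001
```

Run:
```python
from h import *; from plant import r
s=r.sense();print(s["clock"],where(s,Q),inc(s,Q,[-67.1,36,98]),lidR(Q[2]).T@s["ft_force"])
```

```text
5.4667 [-65.4  38.8  99.6] [-0.277, -0.175, 0.164, 0.003, 0.0, -0.0] [ 0.36792291 -1.9412518   0.16260905]
```

Call:
arm_command:
  increments:
    - [[0.49,0.29,0,0,0,0,0],[0.96,0.63,0,0,0,0,0],[1.4,1.0,0,0,0,0,0],[1.82,1.43,0,0,0,0,0],[2.2,1.88,0,0,0,0,0],[2.55,2.38,0,0,0,0,0],[2.87,2.9,0,0,0,0,0],[3.14,3.45,0,0,0,0,0],[3.36,4.03,0,0,0,0,0],[3.36,4.03,0,0,0,0,0]]

```text
clock: 6.3
ee_pos: [0.5801, 0.0312, 0.1973]
orientation: [2.036, 1.659, 0.517]
ft_force: [0.2, 0.2, 0.7]
gripper_width: 0.0
```

Call:
arm_command:
  increments:
    - [[0.18,0.6,0,0,0,0,0],[0.18,0.9,0,0,0,0,0],[0.22,1.15,0,0,0,0,0],[0.22,1.22,0,0,0,0,0],[0.22,1.22,0,0,0,0,0],[0.22,1.22,0,0,0,0,0]]

```text
clock: 6.8
ee_pos: [0.5881, 0.0312, 0.202]
orientation: [2.039, 1.661, 0.513]
ft_force: [-3.4, 2.1, -0.3]
gripper_width: 0.0
```

Run:
```python
from h import *; from plant import r
s=r.sense();print(s["clock"],where(s,Q),inc(s,Q,[-18,72,98]),lidR(Q[2]).T@s["ft_force"])
```

```text
6.8 [-15.4  73.5  97.7] [-0.152, -0.264, -0.027, -0.001, 0.001, -0.001] [-3.30167808  1.36228399  1.88405787]
```

Call:
arm_command:
  increments:
    - [[0,0.3,0,0,0,0,0],[0,0.3,0,0,0,0,0],[0,0.3,0,0,0,0,0]]

```text
clock: 7.05
ee_pos: [0.589, 0.031, 0.202]
orientation: [2.042, 1.664, 0.509]
ft_force: [-9.8, 4.4, -0.9]
gripper_width: -0.001
```

Call:
arm_command:
  increments:
    - [[0,-2.5,0,0,0,0,0],[0,-4,-3,0,0,0,0],[0,-5,-7,0,0,0,0],[2,-5,-9,0,0,0,0],[2,-5,-9,0,0,0,0],[2,-5,-9,0,0,0,0]]

```text
clock: 7.55
ee_pos: [0.506, 0.0694, 0.2532]
orientation: [2.033, 1.659, 0.52]
ft_force: [0.1, -0.4, 0.5]
gripper_width: 0.0
```

Run:
```python
from h import *; from plant import r
import cv2
s=r.sense();print(s["clock"],where(s,Q),s["ft_force"])
d=r.snapshot("wrist");np.savez("w4.npz",img=d["img"],K=d["K"],T=d["tool_from_camera"],p=s["ee_pos"],o=s["orientation"])
im=np.clip(255*(d["img"][:,:,::-1]/255.)**.6,0,255).astype(np.uint8)
cv2.imwrite("pics/w4.png",cv2.resize(im,None,fx=1.42,fy=1.42,interpolation=cv2.INTER_CUBIC))
```

```text
7.55 [-59.1  94.5 189.7] [ 0.06901615 -0.35818353  0.50713768]
```

View pics/w4.png

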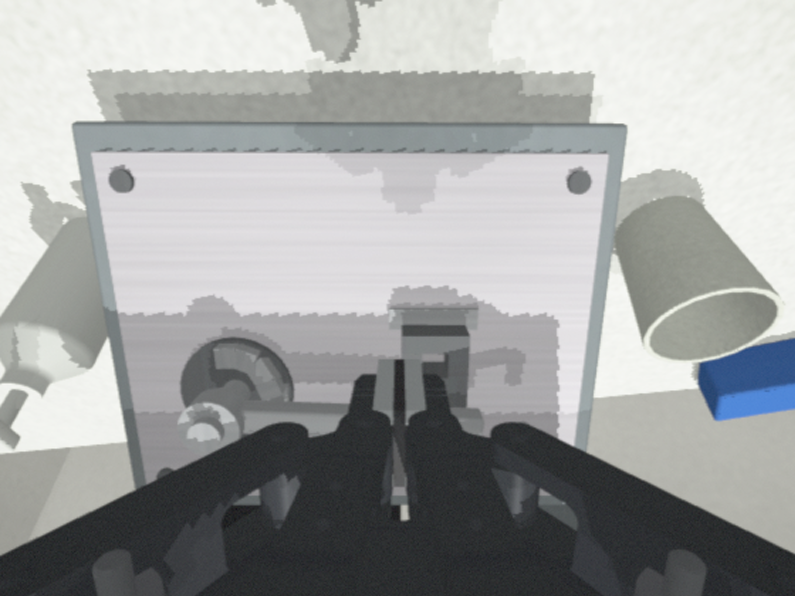

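The bar now lies across the lock, from (240,425) to (480,420), and the last millimetre of push rose to 10 N at the end stop. Next I'll spin the tool to line up with the shackle, hover over it and look.

Run:
```python
from h import *; from plant import r
s=r.sense();print(inc(s,Q,[-20,135,190],1.2))
```

```text
[4.113, 4.039, -0.136, 0.003, -0.002, 1.2]
```

Call:
arm_command:
  increments:
    - [[4.1,4.0,-0.1,0,0,1.2,0.3],[4.1,4.0,-0.1,0,0,1.2,0.3],[4.1,4.0,-0.1,0,0,1.2,0.3],[4.1,4.0,-0.1,0,0,1.2,0.3],[4.1,4.0,-0.1,0,0,1.2,0.3],[4.1,4.0,-0.1,0,0,1.2,0.3],[4.1,4.0,-0.1,0,0,1.2,0.3],[4.1,4.0,-0.1,0,0,1.2,0.3],[4.1,4.0,-0.1,0,0,1.2,0.3],[4.1,4.0,-0.1,0,0,1.2,0.3]]

```text
clock: 8.43
ee_pos: [0.5452, 0.1013, 0.2717]
orientation: [2.844, 0.228, 0.843]
ft_force: [-0.2, 0.3, 0.2]
gripper_width: 0.302
```

Call:
arm_command:
  increments:
    - [[0,0,0,0,0,0,0.3],[0,0,0,0,0,0,0.3]]

```text
clock: 8.6
ee_pos: [0.545, 0.1016, 0.2721]
orientation: [2.84, 0.241, 0.842]
ft_force: [-0.2, 0.4, -0.1]
gripper_width: 0.299
```

Run:
```python
from h import *; from plant import r
import cv2
s=r.sense();print(s["clock"],where(s,Q),s["qpos"].round(2),[inc(s,Q,p,1.2) for p in([14,143,190],[14,143,126])])
d=r.snapshot("wrist");np.savez("w5.npz",img=d["img"],K=d["K"],T=d["tool_from_camera"],p=s["ee_pos"],o=s["orientation"])
im=np.clip(255*(d["img"][:,:,::-1]/255.)**.6,0,255).astype(np.uint8)
cv2.imwrite("pics/w5.png",cv2.resize(im,None,fx=1.42,fy=1.42,interpolation=cv2.INTER_CUBIC))
```

```text
8.6 [-22.2 133.8 187.4] [ 0.13 -0.21  2.11 -0.29  0.69  0.13] [[3.709, 0.464, -0.265, 0.001, 0.003, 0.001], [3.726, 0.455, 6.134, 0.001, 0.003, 0.001]]
```

View pics/w5.png

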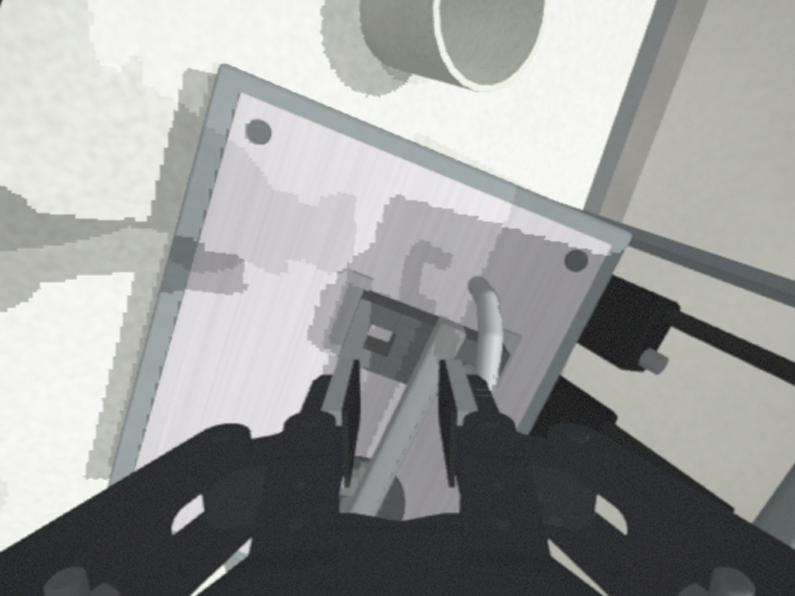

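The free leg's lower end is at (480,287), the crown corner at (489,312), and the crown runs down to about (490,380). The bar's end is at (448,328), across the block.

Run:
```python
from h import *
w=dict(np.load("w5.npz"));k=1.42
for n,uv,z in[("hole",(378,335),25),("legend",(480,287),29),("crowncorner",(489,318),74),("crown2",(490,375),74),("barend",(448,330),41),("bar",(400,430),41)]:
    p=ray(w,(uv[0]/k,uv[1]/k),Q,z);print(n,p,"f",np.arctan2(p[1]-115,25-p[0]).round(2))
```

```text
hole [-26.8 117.8  25. ] f 0.05
legend [ 11.3 161.4  29. ] f 1.28
crowncorner [  8.6 158.1  74. ] f 1.21
crown2 [ 19.3 135.3  74. ] f 1.3
barend [  2.5 138.1  41. ] f 0.8
bar [ 0.6 79.  41. ] f -0.98
```

Call:
arm_command:
  increments:
    - [[2,0.3,-0.2,0,0,0.04,0.3],[3.85,0.46,-0.2,0,0,0.04,0.3],[3.85,0.46,0,0,0,0.04,0.3],[3.85,0.46,1.5,0,0,0.04,0.3],[3.85,0.46,3,0,0,0.04,0.3],[3.85,0.46,4.5,0,0,0.04,0.3],[3.85,0.46,6.0,0,0,0.04,0.3],[3.85,0.46,6.0,0,0,0.04,0.3]]

```text
clock: 9.32
ee_pos: [0.6091, 0.0979, 0.2409]
orientation: [2.856, 0.184, 0.844]
ft_force: [-0.4, -1.0, -2.1]
gripper_width: 0.301
```

Run:
```python
from h import *; from plant import r
s=r.sense();print(s["clock"],where(s,Q),s["ft_force"].round(1),s["moment"].round(2))
for f in np.linspace(1.25,-.1,19):
    m=max(f,0);e=-5.5  # lead
    n=np.array([np.sin(f),np.cos(f)]);p=np.array([25-30*np.cos(f),115+30*np.sin(f)])
    print(round(f,2),inc(s,Q,[p[0],p[1],127],max(f,0)))
```

```text
9.3167 [ 12.5 143.1 125.8] [-0.4 -1.  -2.1] [ 0.02  0.29 -0.05]
1.25 [0.296, 0.06, -0.121, 0.001, 0.007, 0.011]
1.18 [0.071, 0.066, -0.119, 0.001, 0.007, -0.064]
1.1 [-0.152, 0.089, -0.118, 0.001, 0.007, -0.139]
1.02 [-0.374, 0.129, -0.116, 0.0, 0.007, -0.214]
0.95 [-0.592, 0.185, -0.115, 0.0, 0.007, -0.289]
0.88 [-0.805, 0.257, -0.113, -0.0, 0.007, -0.364]
0.8 [-1.012, 0.345, -0.112, -0.0, 0.007, -0.439]
0.72 [-1.212, 0.448, -0.111, -0.001, 0.007, -0.514]
0.65 [-1.403, 0.566, -0.109, -0.001, 0.007, -0.589]
0.57 [-1.585, 0.698, -0.108, -0.001, 0.007, -0.664]
0.5 [-1.757, 0.843, -0.106, -0.001, 0.007, -0.739]
0.42 [-1.918, 1.0, -0.105, -0.002, 0.007, -0.814]
0.35 [-2.066, 1.17, -0.104, -0.002, 0.007, -0.889]
0.27 [-2.201, 1.35, -0.103, -0.002, 0.007, -0.964]
0.2 [-2.322, 1.539, -0.102, -0.002, 0.007, -1.039]
0.12 [-2.429, 1.737, -0.101, -0.003, 0.007, -1.114]
0.05 [-2.521, 1.942, -0.1, -0.003, 0.007, -1.189]
-0.03 [-2.596, 2.154, -0.099, -0.003, 0.006, -1.239]
-0.1 [-2.656, 2.371, -0.099, -0.003, 0.006, -1.239]
```

Call:
arm_command:
  increments:
    - [[0.1,0.06,-0.1,0,0,0,0.2],[0.07,0.07,-0.1,0,0,-0.06,0.2],[-0.15,0.09,-0.1,0,0,-0.14,0.2],[-0.37,0.13,-0.1,0,0,-0.21,0.2],[-0.59,0.19,-0.1,0,0,-0.29,0.2],[-0.8,0.26,-0.1,0,0,-0.36,0.2],[-1.01,0.35,-0.1,0,0,-0.44,0.2],[-1.21,0.45,-0.1,0,0,-0.51,0.2],[-1.4,0.57,-0.1,0,0,-0.59,0.2],[-1.4,0.57,-0.1,0,0,-0.59,0.2]]

```text
clock: 10.15
ee_pos: [0.5984, 0.0911, 0.2409]
orientation: [2.556, 0.963, 0.716]
ft_force: [0.3, 0.7, 0.4]
gripper_width: 0.196
```

Run:
```python
from h import *; from plant import r
s=r.sense();print(s["clock"],where(s,Q),s["ft_force"].round(1),s["gripper_width"])
for f in np.linspace(.65,-.15,9):
    print(round(f,2),inc(s,Q,[25-30*np.cos(f),115+30*np.sin(f),127],max(f,0)))
```

```text
10.15 [  5.  134.3 130.9] [0.3 0.7 0.4] 0.19648415698526547
0.65 [-0.326, -0.235, 0.391, 0.002, -0.001, 0.002]
0.55 [-0.626, -0.221, 0.391, 0.002, -0.0, -0.098]
0.45 [-0.923, -0.177, 0.391, 0.002, -0.0, -0.198]
0.35 [-1.213, -0.103, 0.391, 0.002, -0.0, -0.298]
0.25 [-1.495, -0.001, 0.391, 0.002, -0.0, -0.398]
0.15 [-1.765, 0.129, 0.391, 0.002, -0.0, -0.498]
0.05 [-2.021, 0.285, 0.391, 0.002, -0.0, -0.598]
-0.05 [-2.261, 0.466, 0.391, 0.002, -0.0, -0.648]
-0.15 [-2.481, 0.67, 0.392, 0.002, -0.0, -0.648]
```

Call:
arm_command:
  increments:
    - [[-0.33,-0.23,0.2,0,0,0,0.2],[-0.63,-0.22,0.2,0,0,-0.1,0.2],[-0.92,-0.18,0.2,0,0,-0.2,0.2],[-1.21,-0.1,0.2,0,0,-0.3,0.2],[-1.5,0,0.2,0,0,-0.4,0.2],[-1.77,0.13,0.2,0,0,-0.5,0.2],[-2.02,0.28,0.2,0,0,-0.6,0.2],[-2.26,0.47,0.2,0,0,-0.65,0.2],[-2.45,0.6,0.2,0,0,-0.65,0.2],[-2.45,0.6,0.2,0,0,-0.65,0.2]]

```text
clock: 10.98
ee_pos: [0.5865, 0.0696, 0.2323]
orientation: [2.042, 1.658, 0.514]
ft_force: [-0.3, 0.5, -0.1]
gripper_width: 0.197
```

Run:
```python
from h import *; from plant import r
s=r.sense();print(s["clock"],where(s,Q),s["gripper_width"],lidR(Q[2]).T@s["ft_force"],inc(s,Q,[-5,115,127]))
```

```text
10.9833 [ -5.9 110.8 128. ] 0.19687580946859243 [-0.40792537  0.46538484  0.15943168] [0.419, 0.088, 0.095, -0.0, 0.001, -0.004]
```

Call:
arm_command:
  increments:
    - [[-0.2,0,0,0,0,0,0.2],[-0.4,0,0,0,0,0,0.2],[-0.4,0,0,0,0,0,0.2]]

```text
clock: 11.23
ee_pos: [0.5861, 0.0668, 0.2324]
orientation: [2.04, 1.66, 0.517]
ft_force: [0.5, 8.3, -0.0]
gripper_width: 0.201
```

Call:
arm_command:
  increments:
    - [[-0.2,0,0,0,0,0,0.2],[-0.3,0,0,0,0,0,0.2],[-0.3,0,0,0,0,0,0.2]]

```text
clock: 11.48
ee_pos: [0.5857, 0.0651, 0.2326]
orientation: [2.04, 1.661, 0.519]
ft_force: [1.3, 14.1, 0.1]
gripper_width: 0.197
```

Call:
arm_command:
  increments:
    - [[0.8,0,0,0,0,0,0.2],[0.8,0,-1.5,0,0,0,0.2],[0.8,0,-3,0,0,0,0.2],[0.8,0.4,-3,0,0,0,0],[0.8,0.4,-3,0,0,0,0],[0.8,0.4,-3,0,0,0,0],[0.8,0.4,-3,0,0,0,0]]

```text
clock: 12.07
ee_pos: [0.5737, 0.0731, 0.2586]
orientation: [2.04, 1.66, 0.512]
ft_force: [0.3, -0.0, -0.2]
gripper_width: -0.001
```

Run:
```python
from h import *; from plant import r
import cv2
s=r.sense();print(s["clock"],where(s,Q),s["gripper_width"],s["ft_force"].round(1),inc(s,Q,[0,115,153]))
d=r.snapshot("wrist")
im=np.clip(255*(d["img"][:,:,::-1]/255.)**.6,0,255).astype(np.uint8)
cv2.imwrite("pics/w6.png",cv2.resize(im,None,fx=1.42,fy=1.42,interpolation=cv2.INTER_CUBIC))
```

```text
12.0667 [ -2.  111.7 157.2] -0.0005362124645479631 [ 0.3 -0.  -0.2] [0.328, 0.196, 0.416, -0.001, 0.002, -0.002]
```

View pics/w6.png

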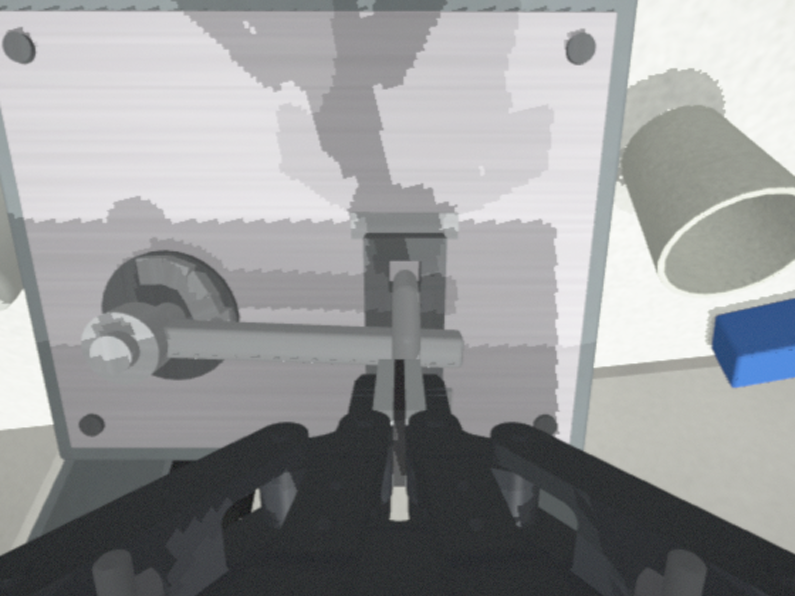

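The shackle straddles the bar, with the crown vertical at x≈405 and its leg over the hole at (405,265). The closed tips are over the crown, so I'll press.

Call:
arm_command:
  increments:
    - [[0.2,0.15,0,0,0,0,0],[0.2,0.15,0.5,0,0,0,0],[0.2,0.15,0.8,0,0,0,0],[0.2,0.15,1.1,0,0,0,0],[0.2,0.15,1.4,0,0,0,0],[0.2,0.15,1.7,0,0,0,0],[0.2,0.15,2.0,0,0,0,0],[0.2,0.15,2.2,0,0,0,0],[0.2,0.15,2.2,0,0,0,0]]

```text
clock: 12.87
ee_pos: [0.5876, 0.0726, 0.2414]
orientation: [2.039, 1.661, 0.513]
ft_force: [-0.0, -0.1, 0.2]
gripper_width: -0.001
```

Run:
```python
from h import *; from plant import r
s=r.sense();print(s["clock"],where(s,Q),lidR(Q[2]).T@s["ft_force"])
```

```text
12.8667 [ -0.4 114.  135.2] [ 0.08567896 -0.10523281  0.14516511]
```

Run:
```python
from plant import r
import cv2,numpy as np
d=r.snapshot("wrist");e=r.snapshot("side")
g=lambda x:np.clip(255*(x[:,:,::-1]/255.)**.6,0,255).astype(np.uint8)
a=g(d["img"])[150:420,160:420];b=cv2.resize(g(e["img"])[150:285,160:290],None,fx=2.0,fy=2.0,interpolation=cv2.INTER_CUBIC)
a=cv2.resize(a,None,fx=1.9,fy=1.9);b=cv2.resize(b,(300,a.shape[0]))
cv2.imwrite("pics/w7.png",np.hstack([a,b]))
```

```text
(no output)
```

View pics/w7.png

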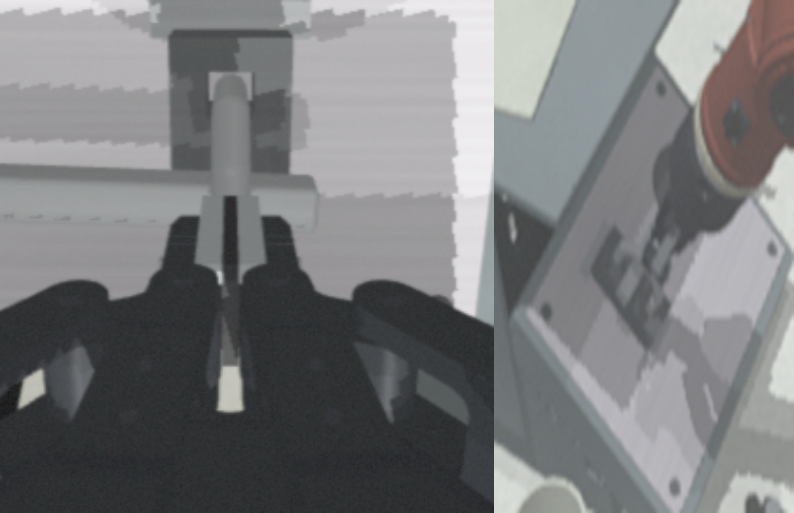

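The tips sit right on the crown, the leg is over or in the hole, and there's no force. That fits a pawl that has already clicked, so I'll press to the end stop to confirm.

Call:
arm_command:
  increments:
    - [[0,0,0.2,0,0,0,0],[0,0,0.4,0,0,0,0],[0,0,0.4,0,0,0,0]]

```text
clock: 13.22
ee_pos: [0.5897, 0.0722, 0.2385]
orientation: [2.039, 1.661, 0.513]
ft_force: [-2.8, 0.8, 3.3]
gripper_width: 0.001
```

Run:
```python
from h import *; from plant import r
s=r.sense();print(s["clock"],where(s,Q),lidR(Q[2]).T@s["ft_force"])
d=r.snapshot("wrist");w=dict(K=d["K"],T=d["tool_from_camera"],p=s["ee_pos"],o=s["orientation"])
A=R.from_rotvec(w["o"]).as_matrix()
def pw(P):
    t=A.T@(lid(Q,np.array(P)/1000)-w["p"]);c=w["T"][:3,:3].T@(t-w["T"][:3,3]);u=w["K"]@c;return (u[:2]/u[2]).round(0)
for P in([-42,97,25],[-42,133,25],[-30,115,73],[-30,115,55],[-7,140,41]):print(P,pw(P), ((pw(P)-(160,150))*1.9).round())
import cv2
cv2.imwrite("pics/w8.png",d["img"][:,:,::-1])
```

```text
13.2167 [ -0.3 114.  131.7] [-0.50462238  0.26572453  4.38807393]
[-42, 97, 25] [246. 171.] [163.  40.]
[-42, 133, 25] [314. 171.] [293.  40.]
[-30, 115, 73] [280. 217.] [228. 127.]
[-30, 115, 55] [280. 206.] [228. 106.]
[-7, 140, 41] [329. 243.] [321. 177.]
```

Call:
arm_command:
  increments:
    - [[0,0,0.1,0,0,0,0],[0,0,0.2,0,0,0,0],[0,0,0.2,0,0,0,0]]

```text
clock: 13.52
ee_pos: [0.5903, 0.0724, 0.2382]
orientation: [2.039, 1.661, 0.513]
ft_force: [-20.3, 3.2, 17.3]
gripper_width: -0.001
```

Call:
arm_command:
  increments:
    - [[0,0,0.1,0,0,0,0],[0,0,0.2,0,0,0,0],[0,0,0.2,0,0,0,0]]

```text
clock: 13.77
ee_pos: [0.5908, 0.0728, 0.2378]
orientation: [2.04, 1.662, 0.512]
ft_force: [-37.3, 5.1, 29.9]
gripper_width: -0.0
```

Run:
```python
from h import *; from plant import r
s=r.sense();print(s["clock"],where(s,Q),lidR(Q[2]).T@s["ft_force"])
```

```text
13.7667 [1.000e-01 1.148e+02 1.305e+02] [-14.09307012  -2.52294239  45.88140872]
```

Call:
arm_command:
  increments:
    - [[0,0,-0.5,0,0,0,0],[0,0,-1.5,0,0,0,0],[0,0,-4,0,0,0,0],[0,-1.5,-6,0,0,0,0],[0,-3,-7,0,0,0,0],[0,-5,-7,0,0,0,0],[0,-6,-7,0,0,0,0],[0,-6,-7,0,0,0,0],[0,-6,-7,0,0,0,0]]

```text
clock: 14.52
ee_pos: [0.5047, 0.0898, 0.2591]
orientation: [2.038, 1.661, 0.513]
ft_force: [0.7, -0.1, 1.1]
gripper_width: -0.001
```

Run:
```python
from h import *; from plant import r
import cv2
s=r.sense();print(s["clock"],where(s,Q),s["ft_force"].round(1))
g=lambda x:np.clip(255*(x[:,:,::-1]/255.)**.6,0,255).astype(np.uint8)
d=r.snapshot("wrist");e=r.snapshot("side")
np.savez("w9.npz",img=d["img"],K=d["K"],T=d["tool_from_camera"],p=s["ee_pos"],o=s["orientation"])
b=cv2.resize(g(e["img"])[150:285,150:290],(420,405),interpolation=cv2.INTER_CUBIC)
a=g(d["img"])[200:,:][:220,180:420];a=cv2.resize(a,(442,405),interpolation=cv2.INTER_CUBIC)
cv2.imwrite("pics/w9.png",np.hstack([a,b])[:,:800])
```

```text
14.5167 [-60.3 114.2 197.7] [ 0.7 -0.1  1.1]
```

View pics/w9.png

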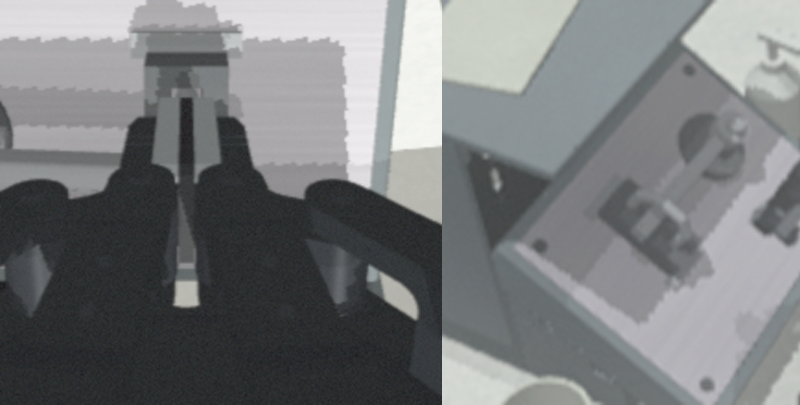

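The side crop shows the crown strip over the bar at about full-image (217–233, 210–222). My projection gives (218–234, 211–224) if pressed and (221–237, 208–221) if raised. I've used up my picture views, so I'll check numerically by returning to the earlier wrist pose (w6, before pressing) and comparing the crown there.

Run:
```python
from h import *; from plant import r
s=r.sense();print(inc(s,Q,[-2,111.7,157.2]))
```

```text
[-0.243, 5.689, 4.073, 0.001, 0.001, -0.001]
```

Call:
arm_command:
  increments:
    - [[-0.24,3,0,0,0,0,0],[-0.24,5.7,0,0,0,0,0],[-0.24,5.7,2,0,0,0,0],[-0.24,5.7,4.07,0,0,0,0],[-0.24,5.7,4.07,0,0,0,0],[-0.24,5.7,4.07,0,0,0,0],[-0.24,5.7,4.07,0,0,0,0]]

```text
clock: 15.2
ee_pos: [0.573, 0.0731, 0.2582]
orientation: [2.039, 1.661, 0.513]
ft_force: [-0.3, -0.6, -0.2]
gripper_width: 0.002
```

Run:
```python
from h import *; from plant import r
import cv2
s=r.sense();print(s["clock"],where(s,Q),s["ft_force"].round(1))
d=r.snapshot("wrist");A=R.from_rotvec(s["orientation"]).as_matrix();T=d["tool_from_camera"]
g=np.clip(255*(d["img"][:,:,::-1]/255.)**.6,0,255).astype(np.uint8)
new=cv2.cvtColor(g,cv2.COLOR_BGR2GRAY);old=cv2.cvtColor(cv2.resize(cv2.imread("pics/w6.png"),(560,420),interpolation=cv2.INTER_AREA),cv2.COLOR_BGR2GRAY)
def pw(P):
    t=A.T@(lid(Q,np.array(P)/1000)-s["ee_pos"]);c=T[:3,:3].T@(t-T[:3,3]);u=d["K"]@c;return (u[:2]/u[2]).round(1)
print("pred crown y110/120 raised z73",pw([-10,110,73]),pw([-10,120,73]),"pressed z55",pw([-10,110,55.5]),pw([-10,120,55.5]),"end raised",pw([-30,115,73]),"pressed",pw([-30,115,55.5]))
for v in(190,200,210,220,228):
    print(v,"old",old[v,270:302].tolist());print(v,"new",new[v,270:302].tolist())
cv2.imwrite("pics/w10.png",g)
```

```text
15.2 [ -2.8 111.6 157.2] [-0.3 -0.6 -0.2]
pred crown y110/120 raised z73 [275.1 246.6] [295.3 246.6] pressed z55 [275.7 235. ] [294.  234.9] end raised [285.3 207.5] pressed [284.9 199.3]
190 old [86, 86, 85, 89, 120, 144, 152, 153, 153, 153, 150, 142, 137, 133, 128, 127, 127, 131, 139, 147, 152, 154, 154, 151, 131, 102, 100, 112, 119, 120, 118, 118]
190 new [87, 88, 86, 88, 110, 141, 151, 150, 135, 119, 116, 116, 118, 119, 117, 117, 117, 118, 115, 114, 112, 114, 129, 144, 140, 107, 102, 114, 118, 118, 119, 119]
200 old [100, 100, 98, 90, 78, 76, 88, 105, 114, 115, 117, 117, 118, 119, 118, 118, 118, 117, 115, 114, 114, 113, 113, 108, 92, 79, 89, 98, 99, 99, 99, 100]
200 new [100, 101, 99, 94, 82, 76, 77, 97, 113, 122, 124, 124, 126, 127, 128, 130, 134, 137, 138, 140, 140, 138, 136, 130, 109, 85, 87, 97, 101, 102, 100, 100]
210 old [100, 102, 100, 101, 102, 102, 110, 118, 122, 124, 125, 127, 126, 127, 129, 130, 131, 133, 132, 132, 131, 129, 127, 126, 128, 115, 102, 98, 99, 100, 101, 100]
210 new [99, 100, 101, 101, 101, 102, 100, 112, 119, 120, 123, 126, 125, 127, 128, 132, 135, 138, 139, 141, 140, 139, 137, 135, 126, 103, 98, 100, 101, 101, 101, 102]
220 old [86, 86, 86, 86, 86, 89, 107, 117, 122, 124, 125, 126, 127, 127, 129, 129, 131, 131, 133, 131, 130, 129, 127, 125, 122, 111, 98, 91, 89, 89, 89, 87]
220 new [88, 87, 87, 89, 88, 85, 91, 110, 118, 121, 123, 124, 126, 125, 128, 132, 134, 138, 140, 142, 140, 138, 137, 137, 133, 115, 102, 99, 98, 99, 100, 91]
228 old [86, 85, 85, 86, 86, 92, 107, 117, 121, 123, 124, 126, 126, 128, 129, 129, 130, 132, 132, 132, 131, 130, 127, 125, 123, 115, 97, 88, 84, 86, 87, 86]
228 new [85, 86, 84, 85, 85, 86, 90, 110, 122, 128, 133, 140, 145, 148, 152, 155, 159, 161, 160, 162, 159, 155, 151, 146, 137, 113, 89, 85, 86, 85, 86, 86]
```

The crown now reads narrower (about 17 px against 19), and its end has moved up by roughly 10 px, filling the hole mouth. So it is pressed and staying down. I'll retreat, check that the bystanders are where they were, and hand in.

Call:
arm_command:
  increments:
    - [[0,0,-3,0,0,0,0],[0,-2,-6,0,0,0,0],[0,-5,-9,0,0,0,0],[0,-7,-11,0,0,0,0],[0,-7,-11,0,0,0,0],[0,-7,-11,0,0,0,0],[0,-7,-11,0,0,0,0]]

```text
clock: 15.83
ee_pos: [0.4559, 0.0978, 0.3106]
orientation: [2.036, 1.66, 0.517]
ft_force: [0.4, 0.6, 0.6]
gripper_width: -0.0
```

Run:
```python
from h import *; from plant import r
import cv2
B={"side":{"radio":(262,278,32,52),"cup":(166,274,40,48),"bottle":(310,184,30,56),"sanitiser":(248,158,26,34)},
"top":{"radio":(172,226,42,30),"cup":(165,132,36,36),"bottle":(303,248,34,36),"sanitiser":(338,163,32,34)}}
for c in B:
    a=cv2.imread(f"pics/{c}0.png").astype(int);b=r.snapshot(c)["img"][:,:,::-1].astype(int)
    for n,(x,y,w,h) in B[c].items():
        print(c,n,"changed fraction",(np.abs(a-b)[y:y+h,x:x+w].max(2)>30).mean().round(3))
s=r.sense();print(s["clock"],where(s,Q),s["ft_force"].round(1),s["qvel"].round(2));r.sign_off()
```

```text
side radio changed fraction 0.064
side cup changed fraction 0.137
side bottle changed fraction 0.4
side sanitiser changed fraction 0.394
top radio changed fraction 0.221
top cup changed fraction 0.0
top bottle changed fraction 0.0
top sanitiser changed fraction 0.0
15.9333 [-72.4 111.9 267. ] [ 1.2 -0.6 -1. ] [-0.    0.02  0.   -0.    0.    0.  ]
the job is handed in; nothing more can be done
```

I swung the shackle's free leg aside, pushed the latch bar over its cam into the notch, swung the shackle back to straddle it, and pressed the shackle down. The job was handed in at about 16 s of the 61 s limit.

- **Latch bar:** it read about 1.58 rad in the wrist image, and pushing further met the end stop at about 10 N.
- **Shackle swing:** it reached its zero end stop, resisting with 8 to 14 N. The image showed it straddling the bar with its leg over the hole.
- **Shackle press:** I pressed to the bottom stop, about 46 N at the fingertips. From the same camera pose after letting go, the crown was narrower, its end had shifted about 10 px and the hole mouth was filled. So it was staying down by itself. The force read almost zero about 16 mm into the press; I took this to mean the pawl had already clicked, and did not see or feel the click directly.
- **Bystanders:** the cup, bottle and pump bottle were unchanged in the top view. The image comparison did show changes for the radio in the top view (22%) and for all four in the side view (6% to 40%). I put these down to the arm and its shadow crossing those areas, but I had no picture views left to confirm that. No unexpected contact force was felt in any reading.

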